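# Gauge a lead sinker and lift it out with the tongs

## Task

Slide the bench gauge's jaw shut by its horn knob until it presses the lead sinker against the fixed brass jaw with a few newtons, and keep that pressure for a moment. Lead is not for bare fingers, so then take up the sprung tongs, close them on the standing sinker and lift it roughly upright out of the gauge. Finish still holding it steady in the tongs about 10 cm above the gauge; never touch the sinker with the gripper, and leave the buoy, the cleat and the fish scale where they are.

Things in the scene. Friction and masses are not known exactly. Their poses are not given: they have to be found in the camera images.
- gauge: Bench gauge, fixed on the dropped plywood flap (flap top 9 mm above the work surface): brown wooden base plate 50 mm in x, 250 mm in y (-90 to +160), 8 mm thick, two brass strips. Origin on its underside below the gauging line, which is its y axis: fixed jaw toward -y, sliding jaw with horn knob toward +y. Position varies; turned up to 0.45 rad.
- anvil: The fixed brass jaw on the gauge: 30 mm in x, 16 mm in y, 13 mm high above the base plate. Origin at the bottom of its clamping face, on the top of the base plate, at y = -40 mm of the gauge; the block lies toward -y, the face looks to +y. Its axes are the gauge's.
- jaw: Brass sliding jaw of the gauge, 30 mm in x, 12 mm in y, 13 mm high. Origin at the bottom of its clamping face, on the base plate's top; the face looks to the gauge's -y; axes are the gauge's. Slides along the gauge's y, friction about 1 N, stays where left; face from y = 70 mm to -40 mm of the gauge. Behind it a brass bar, 18 mm wide, 8 mm high, runs to 73 mm behind the face.
- jaw_knob (a point): Centre of the top of the horn knob that moves with the sliding jaw, on its brass bar 60 mm behind the clamping face (toward the gauge's +y): a dark brown upright round post, 20 mm in diameter, 40 mm long from this point down to the bar, gripped from above. This point is 65.5 mm above the work surface.
- sinker: Lead net sinker, a light grey upright cylinder 20 mm in diameter and 48 mm tall with a dark hole spot on top, 0.11 to 0.17 kg, loose, standing on the gauge's base plate between the two jaws, with a gap to each. Origin at the centre of its underside, 17 mm above the work surface at the start; z is its axis.
- tongs: Sprung tongs lying flat, loose, 125 g, about 200 mm long, 30 mm high. Frame of their steel spine block (28 x 34 x 30 mm, centred at x = -92 mm): origin on the midline at the underside, amid the blue handles; x along the midline to the tips, z up. Two arms pivot at x = -85, y = +/-10 mm and swing alike in the flat plane.
- tongs_grip (a point): Where to take the tongs, across the blue handles: on the midline, x = 0, 15 mm above the underside. Handles: 60 mm long (x -30 to +30), 30 mm high; outside width here 57 mm at rest (splayed 0.1 rad each), 40 mm and parallel when closed on 20 mm. The spring pushes out with 5 N here at rest, 9 N at 40 mm; squeezed a few mm (to 52) the tongs can be carried open.
- tongs_tip (a point): Midway between the black rubber tip pads, on the midline 80 mm ahead of tongs_grip (x = 80 mm), 16 mm above the underside. Each pad is 30 mm long along x, 18 mm high (7 to 25 mm above the underside), 6 mm thick. Gap between pads 53 mm at rest, about 43 mm with the handles at 52 mm; it shrinks 1.95 mm per mm at the handles.
- tong_l: Left arm of the tongs (toward the tongs' +y) with its blue handle and rubber tip pad. Origin on its pivot at the underside; its axes agree with those of the tongs while the tongs are open.
- tong_r: Right arm of the tongs (toward the tongs' -y), mirror image of the left one.
- buoy: Orange plastic net buoy, 74 mm in diameter, 70 mm tall, standing loose on the flap; bystander. Origin at the centre of its underside.
- cleat: Cast-bronze boat cleat, 134 mm long, 41 mm high, loose on the flap; bystander. Origin at the centre of its underside, horns along its x.
- fish_scale: Brass spring fish scale lying loose on the flap, 120 x 28 x 18 mm with a steel ring and hook at its ends (about 190 mm over all along x); bystander. Origin at the centre of the underside of its brass body.
Mind the look-alikes: they are no part of the job. Leave any purple look-alike of the tongs alone.

How it is judged:
By the outcome, as a careful person would: the job done as asked, in the order asked, and still so for the second after the job is handed in, while the arm keeps its last pose, push and grip.
It also fails if it takes over 64 s, if anything falls off the work surface, if the arm or the gripper's body presses on something with over 40 N, if the wrist force passes 120 N, or if a joint passes its speed limit or range.

## Robot

A 7-joint arm with a two-finger parallel gripper is mounted at the origin on the work surface. World frame = base frame: x ahead of the robot, y to its left, z up, the work surface at z = 0. Lengths are in m, angles in rad, forces in N, time in s.
With the tool pointing down it reaches from about 0.4 to 0.85 m from the base axis. Payload 10.4 kg.
Tool frame: the origin (TCP) lies midway between the tips of the shut fingers; the grasp point (between the pads) lies 19 mm behind it; z points along the fingers, y is the line along which they close (so a half turn about z gives the same grasp; the last joint's range is limited). The gripper opens to 87 mm and grips with 3 to 60 N. Pads are 19 mm wide; open, the fingers measure 117 mm over their backs; the gripper's body (75 mm by 190 mm) begins 51 mm behind the grasp point.
Start: joints at [-1.235, 0.332, -0.065, 1.46, 0.022, 1.35, -0.088], TCP at [0.219, 0.585, 0.195] pointing down, gripper open.
Joint ranges: [-2.6, 2.6], [-0.5, 2.12], [-1.47, 1.34], [0.16, 2.42], [-1.27, 4.41], [0.06, 2.06], [-2.6, 2.6]. Speed limits (rad/s): [2.22, 2.22, 2.79, 2.79, 3.14, 3.14, 3.14].

## Interface

Orientations are given as a unit quaternion [x, y, z, w].
In Python, from bench import r gives the robot as it stands.
- The arm moves only by the tool carry_out, never from a script. Its argument "steps" is a list that holds one entry, the list of rows, each a list of 6 numbers: the shift along the tool's x, y, z in cm, then the turn, a rotation vector about the tool's x, y, z in rad. In form: [[[dx, dy, dz, wx, wy, wz], ...]]. A call has 1 to 20 rows; each row is the pose to reach, as a shift and turn from the pose commanded when the call began, along the tool's axes at that moment; what a row does not reach only later rows make up. A row lasts 1/12 s, in which the tool goes at most 41.7 mm and 7.16 degrees, less where a joint would pass 70% of its speed; a pose out of reach is approached as far as the arm can. A call with a gripper value outside its range is refused whole. "hand" is the closure, from -1 (fully open) to 1 (shut), set as the call begins (left out, the last holds). The fingers move at their own pace and stop on an object; "squeeze" is the grip in N (left out, the last holds). Time passes only in rows, so rows that repeat a pose let the fingers close. It gives the time, the measured TCP pose, the force, the opening and the grip force at its end, in the units of the state.
- r.read_state(): the state, without advancing time (a new reading comes with each control period).
- r.camera(name): name is "scene" or "side" or "wrist"; returns the picture (480x640x3 uint8, red, green, blue); there is no depth.
- r.camera_params(name): a dict with "fx", "fy", "cx", "cy" (pixels), "D" ([k1, k2, p1, p2, k3] as OpenCV has them; the pictures are not rectified), "view" (4x4, takes a point from world to camera coordinates). Camera axes: x right, y up, looking along -z (the intrinsics and any distortion apply to the point x, -y, -z); pixel columns grow to the right and rows downward; lengths in m; the calibration is good to about 2 mm. A picture is of the moment at which its call begins: read the wrist's pose just before it. camera_params takes no time and is no camera call; for the wrist camera it gives the pose at the moment of the call.
- r.close_job(): hands the job in; it is judged then, once.
The state is a dict: "time": time; "joint_positions": joint angles; "joint_vel": joint speeds; "joint_torque": joint torques, N m; "ee_pos": TCP position; "eef_rot": TCP orientation; "ft_force": force on the tool from outside, world axes, zero at the start; "torque": the same for the moment, N m; "width": finger opening in m; "grip_force": force on a finger pad.
Only numpy, scipy, OpenCV 4.12 (cv2) and the standard library are available. Lean on these libraries where they do the work, as an engineer would, in place of code of your own. Each camera call takes 0.05 s, during which the arm holds its last target. There are 200 camera calls.

## Working session

There is one attempt and no reset: what is moved stays moved. The work goes in short steps, Python scripts to look and compute and a tool call to move; the robot and the scene stay as the last step left them, time stands still between calls to the robot, and variables do not carry over. Pictures are saved under pics/ and viewed, at most 10 in all, crops included, and the job is handed in when it is done.

Besides the shell and the picture viewer there is one more tool, called after "Emit:" by a JSON object that holds its "name" and its "arguments". carry_out: Moves the arm, as the interface text tells. Its arguments: {"type":"object","properties":{"steps":{"type":"array","items":{"type":"array","items":{"type":"array","items":{"type":"number"}}}},"hand":{"type":"number"},"squeeze":{"type":"number"}},"required":["steps"]}

```bash
mkdir -p pics; ls; python3 - <<'E'
from bench import r
import cv2,json
s=r.read_state();print({k:s[k] for k in('time','ee_pos','eef_rot','ft_force','width')})
for n in('scene','side'):
    cv2.imwrite(f'pics/{n}0.png',cv2.cvtColor(r.camera(n),cv2.COLOR_RGB2BGR))
    p=r.camera_params(n);print(n,p)
E
```

```text
pics
{'time': 0.0, 'ee_pos': array([0.21930453, 0.58480209, 0.19416585]), 'eef_rot': array([ 1.78416770e-01,  9.83954747e-01, -7.08315022e-04, -1.00824230e-04]), 'ft_force': array([ 0.14354061, -0.29025164,  0.80187267]), 'width': 0.08661414898405151}
scene {'fx': 465.64864600051357, 'fy': 465.64864600051357, 'cx': 334.1511939084282, 'cy': 239.38905090280895, 'D': array([-0.1079615,  0.       ,  0.       ,  0.       ,  0.       ]), 'view': array([[ 0.0702631 ,  0.99735771, -0.01845776, -0.05232322],
       [-0.71042825,  0.06302123,  0.70094224,  0.2765714 ],
       [ 0.70025339, -0.03613746,  0.71297916, -1.50329775],
       [ 0.        ,  0.        ,  0.        ,  1.        ]])}
side {'fx': 558.5270069003973, 'fy': 558.5270069003973, 'cx': 315.0545359430067, 'cy': 237.0829984172, 'D': array([-0.09826714,  0.        ,  0.        ,  0.        ,  0.        ]), 'view': array([[ 0.85223098, -0.52285236,  0.01810433, -0.37937707],
       [ 0.35065999,  0.59656035,  0.72190949, -0.22875244],
       [-0.38825241, -0.60888517,  0.69175062, -1.12126245],
       [ 0.        ,  0.        ,  0.        ,  1.        ]])}
```

View pics/scene0.png

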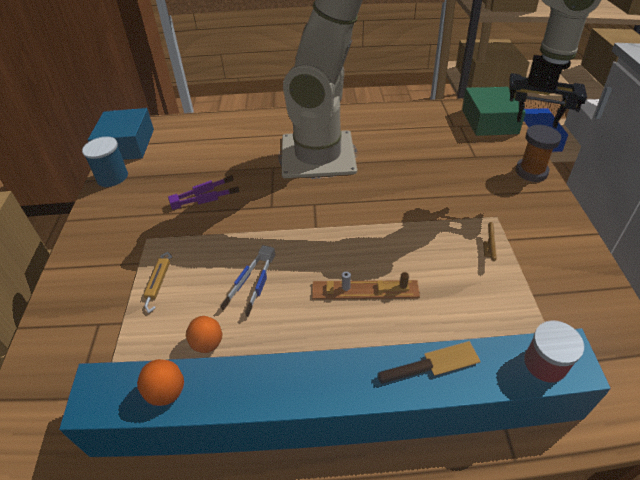

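View pics/side0.png

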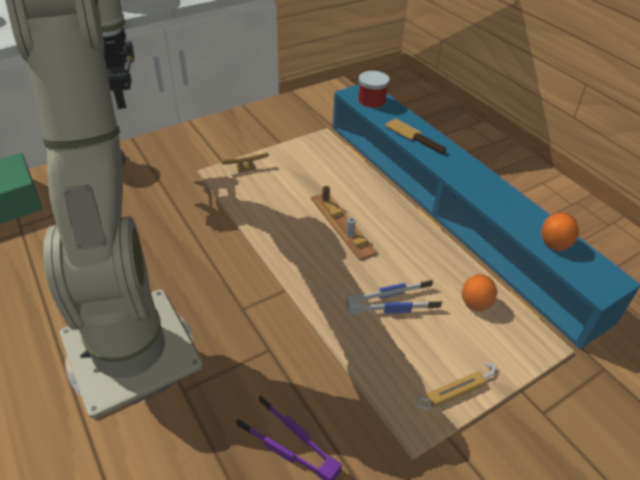

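The scene view shows the blue tongs (spine at 265,252, tips near 225,308 and 248,312). The gauge spans (312..419, 290), with the sinker at (346,280) and the horn knob at (405,280). The purple look-alike at (205,192) is on the bare table and doesn't fit the description (blue handles). I'll confirm with enlarged crops.

```bash
cat > h.py <<'E'
import numpy as np,cv2
from bench import r
from scipy.spatial.transform import Rotation as R
def ray(p,uv):
    K=np.array([[p['fx'],0,p['cx']],[0,p['fy'],p['cy']],[0,0,1]])
    n=cv2.undistortPoints(np.array([[uv]],float),K,np.array(p['D']))[0,0]
    V=np.array(p['view']);d=V[:3,:3].T@np.array([n[0],-n[1],-1]);return -V[:3,:3].T@V[:3,3],d
def at(p,uv,z):
    c,d=ray(p,uv);return c+d*(z-c[2])/d[2]
def proj(p,X):
    V=np.array(p['view']);q=V[:3,:3]@np.array(X)+V[:3,3]
    K=np.array([[p['fx'],0,p['cx']],[0,p['fy'],p['cy']],[0,0,1]])
    return cv2.projectPoints(np.array([[q[0],-q[1],-q[2]]]),np.zeros(3),np.zeros(3),K,np.array(p['D']))[0][0,0]
def delta(pos,Rw,s=None):
    "shift cm & rotvec in tool axes from current measured pose to world pos, rotation"
    s=s or r.read_state();R0=R.from_quat(s['eef_rot'])
    return np.round(R0.inv().apply(np.array(pos)-s['ee_pos'])*100,2),np.round((R0.inv()*Rw).as_rotvec(),3)
def down(yaw):
    "tool z down, tool y axis along world direction yaw"
    y=np.array([np.cos(yaw),np.sin(yaw),0]);z=np.array([0,0,-1.]);return R.from_matrix(np.c_[np.cross(y,z),y,z])
def shot(n,f,box=None,k=1):
    p=r.camera_params(n);im=cv2.cvtColor(r.camera(n),cv2.COLOR_RGB2BGR)
    if box: x,y,w,h=box;im=im[y:y+h,x:x+w]
    cv2.imwrite('pics/'+f,cv2.resize(im,None,fx=k,fy=k,interpolation=cv2.INTER_CUBIC));return p
E
python3 - <<'E'
import cv2,numpy as np
a=cv2.imread('pics/scene0.png')[235:325,210:430]
b=cv2.imread('pics/side0.png')[175:325,300:450]
a=cv2.resize(a,None,fx=3.6,fy=3.6,interpolation=2)
cv2.imwrite('pics/c1.png',a)
cv2.imwrite('pics/c2.png',cv2.resize(b,None,fx=4,fy=4,interpolation=2))
E
```

```text
(no output)
```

View pics/c1.png

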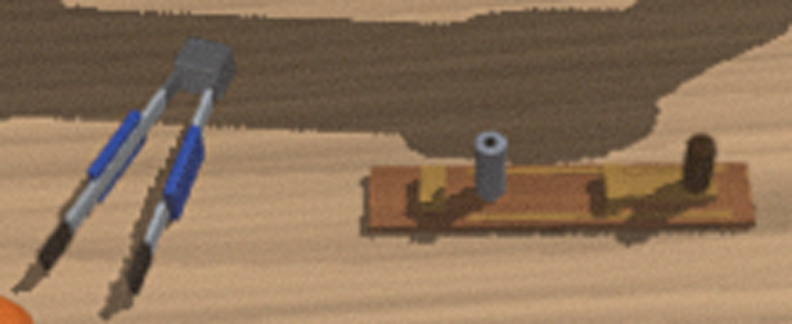

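View pics/c2.png

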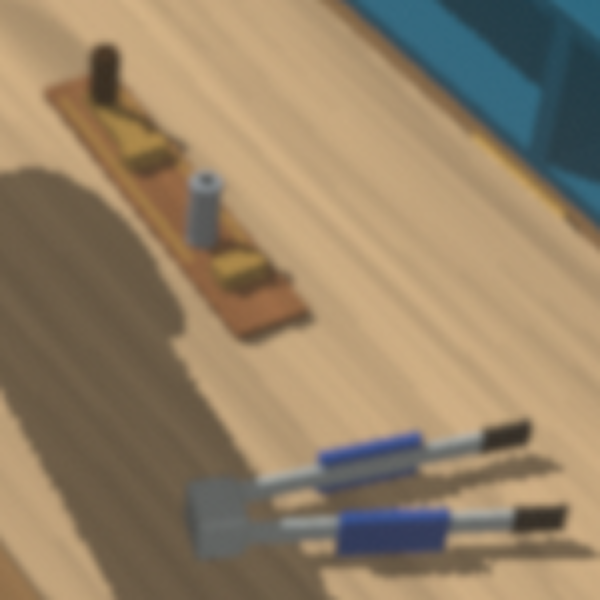

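```bash
python3 - <<'E'
from h import *
ps=r.camera_params('scene');pd=r.camera_params('side')
A=lambda u,v:(210+u/3.6,235+v/3.6)
B=lambda u,v:(300+u/4,175+v/4)
for n,a,b,z in [('knob',A(701,139),B(104,50),.0655),('sinker',A(490,143),B(206,181),.065),
 ('cornL',A(372,167),None,.017),('cornR',A(748,164),None,.017),('FR',A(754,222),B(50,92),.017),('FL',A(369,224),B(310,312),.017),('L2',None,B(245,335),.017),
 ('pad_l_tipend',A(68,224),B(528,424),.034),('pad_r_end',A(153,246),B(566,508),.034),('spA',A(192,38),B(188,490),.039),('spB',A(235,45),B(205,558),.039),
 ('hl inner',A(136,112),None,.039),('hl end',A(90,175),B(422,436),.039),('hr',A(197,127),B(340,515),.039),('hrend',A(172,192),B(448,512),.039)]:
    print(n,*[np.round(at(p,q,z),4)[:2] for p,q in((ps,a),(pd,b)) if q])
E
```

```text
knob [0.5791 0.174 ] [0.5815 0.1718]
sinker [0.5703 0.0408] [0.568  0.0376]
cornL [ 0.5439 -0.0353]
cornR [0.563  0.2129]
FR [0.6109 0.2075] [0.5616 0.2031]
FL [ 0.5911 -0.0391] [ 0.5888 -0.0459]
L2 [ 0.545  -0.0418]
pad_l_tipend [ 0.5888 -0.23  ] [ 0.6303 -0.1906]
pad_r_end [ 0.6105 -0.1747] [ 0.6089 -0.2477]
spA [ 0.4357 -0.1556] [ 0.4398 -0.1368]
spB [ 0.4451 -0.1254] [ 0.4219 -0.1793]
hl inner [ 0.5015 -0.1908]
hl end [ 0.5537 -0.2178] [ 0.5708 -0.1705]
hr [ 0.5182 -0.1493] [ 0.4991 -0.1921]
hrend [ 0.5721 -0.1636] [ 0.5495 -0.2199]
```

Knob at about (0.580, 0.173) and sinker at (0.569, 0.039), with both cameras agreeing to within 3 mm. The gauge's y axis points along about (0.08, 0.997). I'll move above the knob and check with the wrist camera.

```bash
python3 - <<'E'
from h import *
print(delta([.58,.173,.14],down(-.08)))
print(at(r.camera_params('scene'),(204,334),.045))
E
```

```text
(array([-48.23, -25.9 ,   5.46]), array([-1.000e-03,  1.000e-03,  1.292e+00]))
[ 0.69250433 -0.27280256  0.045     ]
```

Emit:
{"name": "carry_out", "arguments": {"steps": [[[-48.2,-25.9,5.4,0,0,1.292],[-48.2,-25.9,5.4,0,0,1.292],[-48.2,-25.9,5.4,0,0,1.292],[-48.2,-25.9,5.4,0,0,1.292],[-48.2,-25.9,5.4,0,0,1.292],[-48.2,-25.9,5.4,0,0,1.292],[-48.2,-25.9,5.4,0,0,1.292],[-48.2,-25.9,5.4,0,0,1.292],[-48.2,-25.9,5.4,0,0,1.292],[-48.2,-25.9,5.4,0,0,1.292],[-48.2,-25.9,5.4,0,0,1.292],[-48.2,-25.9,5.4,0,0,1.292],[-48.2,-25.9,5.4,0,0,1.292],[-48.2,-25.9,5.4,0,0,1.292],[-48.2,-25.9,5.4,0,0,1.292],[-48.2,-25.9,5.4,0,0,1.292],[-48.2,-25.9,5.4,0,0,1.292],[-48.2,-25.9,5.4,0,0,1.292]]], "hand": -1}}

```text
time: 1.6
ee_pos: [0.579, 0.1751, 0.1409]
eef_rot: [0.734, 0.679, 0.0, -0.0]
ft_force: [-0.4, 0.6, 0.6]
width: 0.0874
grip_force: 0.0
```

```bash
python3 - <<'E'
from h import *
import pickle
s=r.read_state();print(s['time'],s['ee_pos'],s['eef_rot'],s['ft_force'],s['joint_positions'])
p=shot('wrist','w1.png');pickle.dump(p,open('w1.pkl','wb'))
for X in([.58,.173,.0655],[.569,.039,.065]):print(proj(p,X))
E
```

```text
1.6 [0.57903923 0.17510912 0.14094939] [ 7.34012590e-01  6.79135747e-01  1.01039115e-04 -3.80046554e-04] [-0.40763929  0.62542686  0.60085119] [-0.68027473  0.3310266   0.38630818  1.60850892 -0.1312244   1.22776316
 -0.34630678]
[323.97363284 249.2565623 ]
[323.43168258 382.82298247]
```

View pics/w1.png

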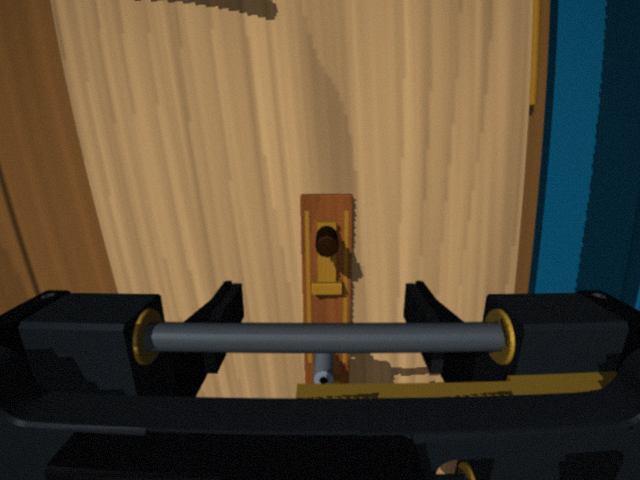

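The wrist view shows the knob top at about (327,244) and the sinker top at (324,379), within 5 mm of prediction. Both are shifted about 3 mm toward +y. I'll descend and grip the knob.

Emit:
{"name": "carry_out", "arguments": {"steps": [[[0.0,0.2,3,0,0,0],[0.0,0.2,6,0,0,0],[0.0,0.2,9,0,0,0],[0.0,0.2,10.8,0,0,0],[0.0,0.2,10.8,0,0,0],[0.0,0.2,10.8,0,0,0]]]}}

```text
time: 2.15
ee_pos: [0.5811, 0.1739, 0.0328]
eef_rot: [0.734, 0.679, -0.001, -0.0]
ft_force: [0.9, -0.0, 0.7]
width: 0.0872
grip_force: 0.0
```

Emit:
{"name": "carry_out", "arguments": {"steps": [[[0,0,0,0,0,0],[0,0,0,0,0,0],[0,0,0,0,0,0],[0,0,0,0,0,0],[0,0,0,0,0,0],[0,0,0,0,0,0],[0,0,0,0,0,0],[0,0,0,0,0,0]]], "hand": 1, "squeeze": 30}}

```text
time: 2.82
ee_pos: [0.5818, 0.1734, 0.033]
eef_rot: [0.735, 0.678, 0.0, -0.0]
ft_force: [-0.9, -0.5, -0.9]
width: 0.0417
grip_force: 0.0
```

Emit:
{"name": "carry_out", "arguments": {"steps": [[[0,0,0,0,0,0],[0,0,0,0,0,0],[0,0,0,0,0,0],[0,0,0,0,0,0],[0,0,0,0,0,0],[0,0,0,0,0,0]]]}}

```text
time: 3.32
ee_pos: [0.5818, 0.1733, 0.0329]
eef_rot: [0.735, 0.678, -0.0, -0.0]
ft_force: [-0.3, 0.2, -0.4]
width: 0.018
grip_force: 30.0
```

```bash
python3 - <<'E'
from h import *
shot('wrist','w2.png')
shot('side','s2.png',(290,130,120,120),5)
E
```

```text
(no output)
```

View pics/s2.png

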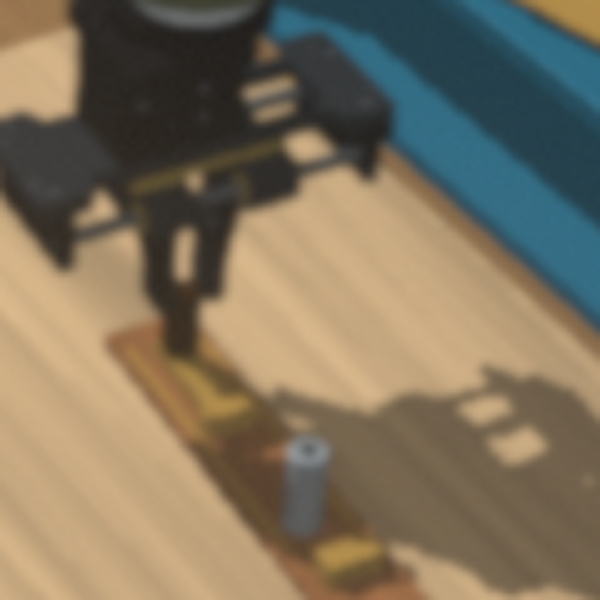

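Emit:
{"name": "carry_out", "arguments": {"steps": [[[-0.6,0,0,0,0,0],[-1.4,0,0,0,0,0],[-2.2,0,0,0,0,0],[-3.0,0,0,0,0,0],[-3.8,0,0,0,0,0],[-4.6,0,0,0,0,0],[-5.3,0,0,0,0,0],[-5.8,0,0,0,0,0],[-6.2,0,0,0,0,0],[-6.5,0,0,0,0,0],[-6.5,0,0,0,0,0]]]}}

```text
time: 4.33
ee_pos: [0.5769, 0.1077, 0.033]
eef_rot: [0.735, 0.678, 0.0, 0.0]
ft_force: [5.1, -0.6, -4.1]
width: 0.0182
grip_force: 30.0
```

Emit:
{"name": "carry_out", "arguments": {"steps": [[[-0.1,0,0,0,0,0],[-0.2,0,0,0,0,0],[-0.3,0,0,0,0,0],[-0.4,0,0,0,0,0],[-0.5,0,0,0,0,0],[-0.5,0,0,0,0,0]]]}}

```text
time: 4.83
ee_pos: [0.5767, 0.1039, 0.033]
eef_rot: [0.735, 0.678, 0.0, 0.0]
ft_force: [5.8, -0.1, -5.6]
width: 0.0182
grip_force: 30.0
```

Emit:
{"name": "carry_out", "arguments": {"steps": [[[-0.1,0.1,0,0,0,0],[-0.2,0.15,0,0,0,0],[-0.3,0.15,0,0,0,0],[-0.4,0.15,0,0,0,0],[-0.5,0.15,0,0,0,0],[-0.5,0.15,0,0,0,0]]]}}

```text
time: 5.33
ee_pos: [0.5764, 0.0984, 0.0328]
eef_rot: [0.735, 0.678, -0.001, -0.001]
ft_force: [-5.0, 2.1, 2.4]
width: 0.0181
grip_force: 30.0
```

Emit:
{"name": "carry_out", "arguments": {"steps": [[[-0.1,-0.07,0,0,0,0],[-0.2,-0.07,0,0,0,0],[-0.3,-0.06,0,0,0,0],[-0.3,-0.06,0,0,0,0]]]}}

```text
time: 5.67
ee_pos: [0.5762, 0.0951, 0.0329]
eef_rot: [0.735, 0.678, -0.0, -0.0]
ft_force: [-2.7, 2.1, 1.6]
width: 0.0181
grip_force: 30.0
```

Emit:
{"name": "carry_out", "arguments": {"steps": [[[-0.1,-0.02,0,0,0,0],[-0.2,-0.02,0,0,0,0],[-0.2,-0.02,0,0,0,0]]]}}

```text
time: 5.92
ee_pos: [0.5761, 0.0931, 0.0329]
eef_rot: [0.735, 0.678, -0.0, 0.0]
ft_force: [-2.9, 2.2, -0.5]
width: 0.018
grip_force: 30.0
```

Emit:
{"name": "carry_out", "arguments": {"steps": [[[-0.1,0,0,0,0,0],[-0.1,0,0,0,0,0],[-0.1,0,0,0,0,0]]]}}

```text
time: 6.17
ee_pos: [0.576, 0.0923, 0.0329]
eef_rot: [0.735, 0.678, -0.0, 0.0]
ft_force: [-2.9, 2.1, -0.4]
width: 0.018
grip_force: 30.0
```

Emit:
{"name": "carry_out", "arguments": {"steps": [[[-0.1,0,0,0,0,0],[-0.1,0,0,0,0,0],[-0.1,0,0,0,0,0]]]}}

```text
time: 6.42
ee_pos: [0.5759, 0.0914, 0.0329]
eef_rot: [0.735, 0.678, -0.0, 0.0]
ft_force: [-2.2, 0.9, 0.5]
width: 0.0182
grip_force: 30.0
```

Emit:
{"name": "carry_out", "arguments": {"steps": [[[-0.1,0,0,0,0,0],[-0.1,0,0,0,0,0],[-0.1,0,0,0,0,0]]]}}

```text
time: 6.67
ee_pos: [0.5758, 0.0905, 0.0329]
eef_rot: [0.735, 0.678, 0.0, -0.0]
ft_force: [-2.4, 1.9, -0.3]
width: 0.018
grip_force: 30.0
```

```bash
python3 - <<'E'
from h import *
p=shot('side','s3.png',(300,165,100,100),6)
E
```

```text
(no output)
```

View pics/s3.png

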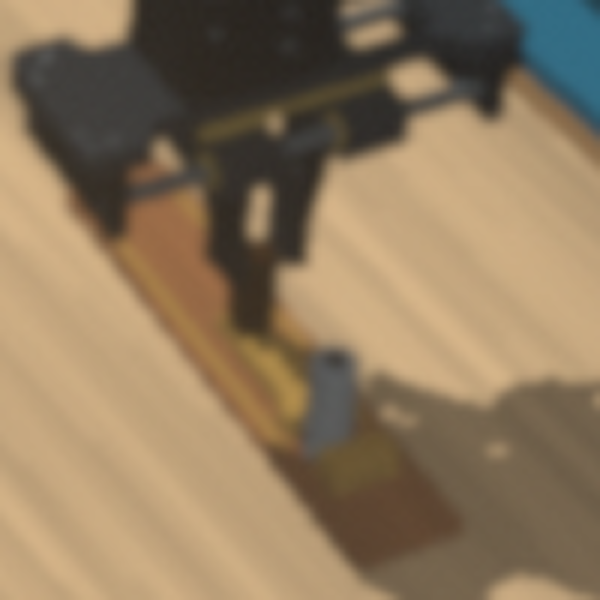

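The crop shows the jaw against or near the sinker (335,400), which is next to the anvil (355,465). I'll continue in 1 mm steps.

Emit:
{"name": "carry_out", "arguments": {"steps": [[[-0.1,0,0,0,0,0],[-0.1,0,0,0,0,0],[-0.1,0,0,0,0,0]]]}}

```text
time: 6.97
ee_pos: [0.5759, 0.0904, 0.0329]
eef_rot: [0.735, 0.678, 0.0, -0.0]
ft_force: [-1.7, 5.6, -1.2]
width: 0.0182
grip_force: 30.0
```

Emit:
{"name": "carry_out", "arguments": {"steps": [[[-0.07,0,0,0,0,0],[-0.07,0,0,0,0,0],[-0.07,0,0,0,0,0]]]}}

```text
time: 7.22
ee_pos: [0.5758, 0.0903, 0.033]
eef_rot: [0.734, 0.679, 0.001, -0.0]
ft_force: [-1.7, 7.2, -2.3]
width: 0.0184
grip_force: 30.0
```

Emit:
{"name": "carry_out", "arguments": {"steps": [[[-0.07,0,0,0,0,0],[-0.07,0,0,0,0,0],[-0.07,0,0,0,0,0]]]}}

```text
time: 7.47
ee_pos: [0.5758, 0.0903, 0.033]
eef_rot: [0.734, 0.679, 0.001, -0.001]
ft_force: [-1.7, 7.6, -0.8]
width: 0.0183
grip_force: 30.0
```

Emit:
{"name": "carry_out", "arguments": {"steps": [[[0,0,0,0,0,0],[0,0,0,0,0,0],[0,0,0,0,0,0],[0,0,0,0,0,0],[0,0,0,0,0,0],[0,0,0,0,0,0],[0,0,0,0,0,0],[0,0,0,0,0,0],[0,0,0,0,0,0],[0,0,0,0,0,0],[0,0,0,0,0,0],[0,0,0,0,0,0],[0,0,0,0,0,0],[0,0,0,0,0,0],[0,0,0,0,0,0],[0,0,0,0,0,0],[0,0,0,0,0,0],[0,0,0,0,0,0]]]}}

```text
time: 8.97
ee_pos: [0.5758, 0.0903, 0.033]
eef_rot: [0.734, 0.679, 0.001, -0.001]
ft_force: [-1.8, 8.0, -1.4]
width: 0.018
grip_force: 30.0
```

Emit:
{"name": "carry_out", "arguments": {"steps": [[[0.07,0,0,0,0,0],[0.13,0,0,0,0,0],[0.13,0,0,0,0,0]]]}}

```text
time: 9.22
ee_pos: [0.5758, 0.0904, 0.0329]
eef_rot: [0.735, 0.679, 0.0, -0.0]
ft_force: [-1.3, 7.0, -1.5]
width: 0.0181
grip_force: 30.0
```

Emit:
{"name": "carry_out", "arguments": {"steps": [[[0,0,0,0,0,0],[0,0,0,0,0,0],[0,0,0,0,0,0],[0,0,0,0,0,0],[0,0,0,0,0,0],[0,0,0,0,0,0],[0,0,0,0,0,0]]], "hand": 0.0}}

```text
time: 9.8
ee_pos: [0.5759, 0.0892, 0.033]
eef_rot: [0.735, 0.678, 0.0, 0.0]
ft_force: [-0.1, 0.6, -1.1]
width: 0.0432
grip_force: 0.0
```

Emit:
{"name": "carry_out", "arguments": {"steps": [[[0,0,-2,0,0,0],[0,0,-5,0,0,0],[0,0,-8,0,0,0],[0,0,-12,0,0,0],[0,0,-16,0,0,0],[0,0,-18,0,0,0],[0,0,-18,0,0,0]]]}}

```text
time: 10.38
ee_pos: [0.5783, 0.0896, 0.2186]
eef_rot: [0.735, 0.678, 0.004, 0.002]
ft_force: [0.1, 1.4, -0.9]
width: 0.0435
grip_force: 0.0
```

```bash
python3 - <<'E'
from h import *
# tongs: spine ~(.44,-.15), heading -.35 ; view from above grip
print(delta([.52,-.18,.20],down(1.22)))
E
```

```text
(array([-27.34,  -3.65,   1.74]), array([ 0.009,  0.002, -1.3  ]))
```

Emit:
{"name": "carry_out", "arguments": {"steps": [[[-27.3,-3.6,1.8,0,0,-1.3],[-27.3,-3.6,1.8,0,0,-1.3],[-27.3,-3.6,1.8,0,0,-1.3],[-27.3,-3.6,1.8,0,0,-1.3],[-27.3,-3.6,1.8,0,0,-1.3],[-27.3,-3.6,1.8,0,0,-1.3],[-27.3,-3.6,1.8,0,0,-1.3],[-27.3,-3.6,1.8,0,0,-1.3],[-27.3,-3.6,1.8,0,0,-1.3],[-27.3,-3.6,1.8,0,0,-1.3],[-27.3,-3.6,1.8,0,0,-1.3],[-27.3,-3.6,1.8,0,0,-1.3],[-27.3,-3.6,1.8,0,0,-1.3],[-27.3,-3.6,1.8,0,0,-1.3],[-27.3,-3.6,1.8,0,0,-1.3],[-27.3,-3.6,1.8,0,0,-1.3]]], "hand": -1}}

```text
time: 11.72
ee_pos: [0.5181, -0.1798, 0.1948]
eef_rot: [0.175, 0.985, 0.0, -0.0]
ft_force: [0.9, 0.9, -0.7]
width: 0.087
grip_force: 0.0
```

```bash
python3 - <<'E'
from h import *
import pickle
s=r.read_state();print(s['time'],s['ee_pos'],s['eef_rot'],s['joint_positions'])
p=shot('wrist','w3.png');pickle.dump(p,open('w3.pkl','wb'))
shot('scene','sc3.png')
E
```

```text
11.7167 [ 0.51806645 -0.17976805  0.19483546] [ 1.75327332e-01  9.84510194e-01  3.61979939e-05 -4.86568426e-05] [-0.18744101  0.16490204  0.49335422  1.69084382 -0.08069489  1.30614662
  1.53971601]
```

View pics/w3.png

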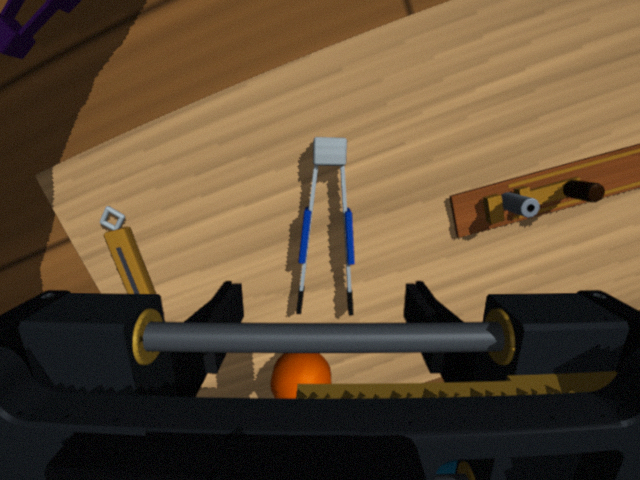

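The wrist view shows the blue tongs clearly: spine top centre (330,152), handles centred near (305,236) and (350,236), pads near (300,302) and (350,302). The sinker top is at (531,208), standing against the anvil at (493,209), and the knob top is at (596,192). The purple look-alike is at the far top left.

```bash
python3 - <<'E'
from h import *
import pickle
p=pickle.load(open('w3.pkl','rb'))
P={n:at(p,q,z) for n,q,z in[('spine',(330.3,152),.039),('spTL',(314,138),.039),('spTR',(346,138),.039),('spBL',(314,165),.039),('hl',(305,236),.039),('hr',(350,236),.039),('pl',(300,302),.034),('pr',(350.5,302),.034),('sinker',(531,208),.065),('knob',(598,192),.0655)]}
for n,v in P.items():print(n,np.round(v,4))
m=(P['pl']+P['pr'])/2;d=m-P['spine'];yaw=np.arctan2(d[1],d[0])
print('len',np.hypot(*d[:2]),'yaw',yaw,'gap',np.linalg.norm(P['pl']-P['pr']),'hw',np.linalg.norm(P['hl']-P['hr']))
g=P['spine'][:2]+.092*np.array([np.cos(yaw),np.sin(yaw)]);print('grip',g,(P['hl']+P['hr'])[:2]/2)
print(delta([*g,.0125],down(yaw+np.pi/2)))
E
```

```text
spine [ 0.4511 -0.1464  0.039 ]
spTL [ 0.4327 -0.157   0.039 ]
spTR [ 0.4438 -0.127   0.039 ]
spBL [ 0.4574 -0.1663  0.039 ]
hl [ 0.5239 -0.2017  0.039 ]
hr [ 0.5406 -0.1563  0.039 ]
pl [ 0.5969 -0.2365  0.034 ]
pr [ 0.6172 -0.1815  0.034 ]
sinker [0.5687 0.0233 0.065 ]
knob [0.5763 0.0934 0.0655]
len 0.16805224668686766 yaw -0.38187265130389864 gap 0.05869396042976516 hw 0.04846092813818109
grip [ 0.53648038 -0.18065032] [ 0.53226022 -0.1789941 ]
(array([-1.76,  0.55, 18.24]), array([ 0.  , -0.  ,  0.03]))
```

Emit:
{"name": "carry_out", "arguments": {"steps": [[[-1.5,0.55,4,0,0,0.03],[-1.5,0.55,8,0,0,0.03],[-1.5,0.55,12,0,0,0.03],[-1.5,0.55,14.5,0,0,0.03],[-1.5,0.55,16,0,0,0.03],[-1.5,0.55,17.2,0,0,0.03],[-1.5,0.55,17.8,0,0,0.03],[-1.5,0.55,18.2,0,0,0.03],[-1.5,0.55,18.2,0,0,0.03],[-1.5,0.55,18.2,0,0,0.03]]]}}

```text
time: 12.65
ee_pos: [0.5347, -0.18, 0.0138]
eef_rot: [0.189, 0.982, 0.0, 0.001]
ft_force: [1.0, 0.8, 0.7]
width: 0.0867
grip_force: 0.0
```

Emit:
{"name": "carry_out", "arguments": {"steps": [[[0,0,0,0,0,0],[0,0,0,0,0,0],[0,0,0,0,0,0],[0,0,0,0,0,0],[0,0,0,0,0,0],[0,0,0,0,0,0],[0,0,0,0,0,0],[0,0,0,0,0,0]]], "hand": -0.2, "squeeze": 50}}

```text
time: 13.32
ee_pos: [0.534, -0.1798, 0.0129]
eef_rot: [0.189, 0.982, 0.0, -0.0]
ft_force: [-0.5, 0.3, -0.2]
width: 0.0531
grip_force: 0.0
```

Emit:
{"name": "carry_out", "arguments": {"steps": [[[0,0,0,0,0,0],[0,0,0,0,0,0],[0,0,0,0,0,0]]]}}

```text
time: 13.57
ee_pos: [0.5341, -0.1798, 0.0129]
eef_rot: [0.189, 0.982, 0.0, -0.0]
ft_force: [-0.6, 0.0, -0.1]
width: 0.0523
grip_force: 0.0
```

Emit:
{"name": "carry_out", "arguments": {"steps": [[[0,0,0,0,0,0],[0,0,0,0,0,0],[0,0,0,0,0,0]]], "hand": -0.14}}

```text
time: 13.82
ee_pos: [0.5341, -0.1798, 0.0129]
eef_rot: [0.189, 0.982, 0.0, 0.0]
ft_force: [0.7, 0.5, 0.3]
width: 0.0501
grip_force: 0.0
```

```bash
python3 - <<'E'
from h import *
s=r.read_state();print(s['width'],s['grip_force'])
shot('wrist','w4.png',(160,80,320,260),2)
E
```

```text
0.05005909404815755 0.0
```

View pics/w4.png

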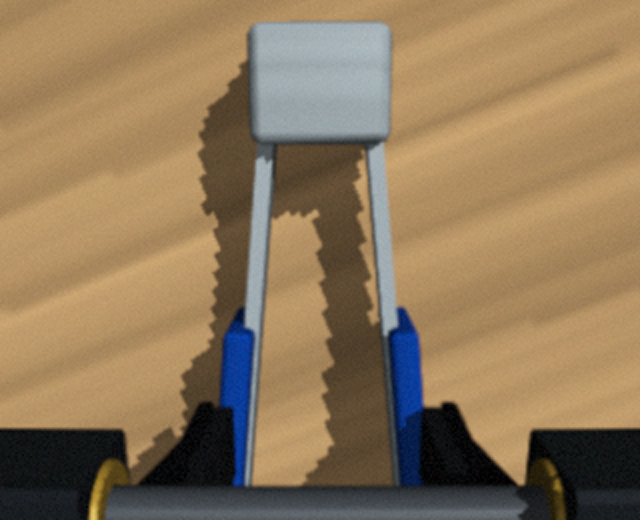

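The crop shows both fingers on the blue handles, with the spine centred (320,82) and the arms squeezed symmetrically. I'll lift.

Emit:
{"name": "carry_out", "arguments": {"steps": [[[0,0,-0.5,0,0,0],[0,0,-1.5,0,0,0],[0,0,-3,0,0,0],[0,0,-5,0,0,0],[0,0,-7,0,0,0],[0,0,-9,0,0,0],[0,0,-11,0,0,0],[0,0,-13,0,0,0],[0,0,-14,0,0,0],[0,0,-14,0,0,0],[0,0,-14,0,0,0]]]}}

```text
time: 14.78
ee_pos: [0.5342, -0.1798, 0.153]
eef_rot: [0.189, 0.982, 0.0, 0.0]
ft_force: [0.1, 0.2, -0.5]
width: 0.0499
grip_force: 0.0
```

```bash
python3 - <<'E'
from h import *
s=r.read_state();print(s['ee_pos'],s['ft_force'],s['width'],s['grip_force'])
p=shot('wrist','w5.png',(160,80,320,260),2)
a=cv2.imread('pics/w4.png');b=cv2.imread('pics/w5.png')
T=a[10:150,235:405];rs=cv2.matchTemplate(b,T,cv2.TM_CCOEFF_NORMED);print(cv2.minMaxLoc(rs)[1],cv2.minMaxLoc(rs)[3],'was (235,10)')
# tool-frame position of spine (top was .039 world, TCP .0129)
z=.039-.0129+s['ee_pos'][2]
X=at(p,(320,121),z);print('spine tool',R.from_quat(s['eef_rot']).inv().apply(X-s['ee_pos'])*1000)
print(delta([.490,.027,.150],down(np.pi/2-.076)))
E
```

```text
[ 0.53418598 -0.17977875  0.15303995] [ 0.08714052  0.1506159  -0.53748631] 0.04985737981875219 0.0
0.5146300196647644 (440, 306) was (235,10)
spine tool [ 90.10852639  -0.45615035 -26.16270244]
(array([11.73, 17.56,  0.23]), array([ 0.   , -0.001, -0.305]))
```

```bash
python3 - <<'E'
from h import *
import pickle
def blobs(im,lim=60):
    h=cv2.cvtColor(im,cv2.COLOR_BGR2HSV);m=cv2.inRange(h,(112,130,60),(125,255,255))
    n,_,st,c=cv2.connectedComponentsWithStats(m);return [(st[i].tolist(),c[i].round(1).tolist()) for i in range(1,n) if st[i,4]>lim]
print('w3',blobs(cv2.imread('pics/w3.png')));print('side0',blobs(cv2.imread('pics/side0.png')))
p=shot('wrist','w6.png');shot('side','s6.png');shot('scene','sc6.png')
print('w6',blobs(cv2.imread('pics/w6.png')));print('side6',blobs(cv2.imread('pics/s6.png')))
print('sc0',blobs(cv2.imread('pics/scene0.png'),20));print('sc6',blobs(cv2.imread('pics/sc6.png'),20))
B=[c for st,c in blobs(cv2.imread('pics/w6.png')) if c[1]<400]
for c in B:print(at(p,c,.039),at(p,c,.179))
E
```

```text
w3 []
side0 []
w6 []
side6 []
sc0 [([546, 111, 8, 16, 44], [550.0, 118.8]), ([526, 113, 17, 12, 68], [534.8, 118.1]), ([556, 127, 12, 10, 30], [561.8, 132.5]), ([553, 138, 13, 13, 44], [560.0, 144.7]), ([235, 266, 14, 18, 54], [241.5, 274.4]), ([256, 270, 10, 24, 83], [260.6, 280.4])]
sc6 [([524, 112, 37, 20, 260], [541.3, 119.7]), ([553, 126, 14, 25, 82], [561.0, 141.0]), ([235, 266, 14, 18, 51], [241.3, 274.7]), ([256, 270, 9, 19, 56], [260.2, 279.1])]
```

```bash
python3 - <<'E'
from h import *
p=r.camera_params('wrist');V=np.array(p['view']).copy();s=r.read_state()
dz=s['ee_pos'][2]-.0129
V[:3,3]+=V[:3,:3]@np.array([0,0,dz]);p['view']=V   # camera lowered by dz
Q=R.from_quat(s['eef_rot']).inv();t=np.array([*s['ee_pos'][:2],.0129])
for n,u,v,z in[('spTL',249,24,.039),('spTR',391,24,.039),('spBL',252,140,.039),('spBR',389,140,.039),('hL',221,400,.039),('hR',423,400,.039),('hLs',228,335,.039),('hRs',419,335,.039),('fingL',225,405,.032),('fingR',424,405,.032),('fingLlow',200,405,.05),('fingRlow',458,405,.05)]:
    X=at(p,(160+u/2,80+v/2),z);print(n,(Q.apply(X-t)*1000).round(1))
for n in(-43.5,-25,25,43.5):
    print(n,[ (proj(p,t+Q.inv().apply([x/1000,n/1000,-zz/1000]))-[160,80])*2 for x,zz in((0,0),(0,19),(9.5,19))])
E
```

```text
spTL [102.9 -16.7 -25.9]
spTR [102.8  15.8 -25.9]
spBL [ 77.  -16.7 -25.9]
spBR [ 77.   15.9 -26. ]
hL [ 10.6 -27.  -26.1]
hR [ 10.6  26.6 -26.1]
hLs [ 28.6 -24.4 -26. ]
hRs [ 28.6  24.8 -26.1]
fingL [  6.2 -27.2 -19.1]
fingR [  6.2  28.  -19.1]
fingLlow [ 13.8 -30.4 -37.1]
fingRlow [ 13.7  33.6 -37.1]
-43.5 [array([182.20114784, 399.72535916]), array([168.2276598, 425.4231857]), array([165.7656888 , 393.92627143])]
-25 [array([242.0619724 , 399.78215959]), array([233.86095459, 425.55799596]), array([232.39814262, 393.99237955])]
25 [array([404.59042097, 399.60071853]), array([412.23257589, 425.36342381]), array([413.51471012, 393.7905983 ])]
43.5 [array([464.48115837, 399.41027929]), array([477.90602119, 425.08547386]), array([480.18936944, 393.57603796])]
```

The tongs stayed on the flap because the fingers weren't touching the handles; the opening seems to read low, as it did on the knob (18 for 20). I'll go back down and close until the grip force shows.

Emit:
{"name": "carry_out", "arguments": {"steps": [[[0,0,4,0,0,0],[0,0,8,0,0,0],[0,0,11,0,0,0],[0,0,12.5,0,0,0],[0,0,13.5,0,0,0],[0,0,14,0,0,0],[0,0,14,0,0,0]]], "hand": -0.3}}

```text
time: 15.57
ee_pos: [0.5336, -0.1799, 0.0125]
eef_rot: [0.189, 0.982, -0.0, -0.001]
ft_force: [-0.1, -0.6, 0.7]
width: 0.0568
grip_force: 0.0
```

Emit:
{"name": "carry_out", "arguments": {"steps": [[[0,0,0,0,0,0],[0,0,0,0,0,0],[0,0,0,0,0,0],[0,0,0,0,0,0]]], "hand": -0.1}}

```text
time: 15.9
ee_pos: [0.5345, -0.1799, 0.0135]
eef_rot: [0.189, 0.982, 0.0, 0.001]
ft_force: [0.6, -0.4, -0.0]
width: 0.0487
grip_force: 0.0
```

Emit:
{"name": "carry_out", "arguments": {"steps": [[[0,0,0,0,0,0],[0,0,0,0,0,0],[0,0,0,0,0,0]]], "hand": -0.07}}

```text
time: 16.15
ee_pos: [0.5342, -0.1798, 0.013]
eef_rot: [0.189, 0.982, 0.0, 0.0]
ft_force: [0.3, -0.1, 0.4]
width: 0.0464
grip_force: 0.0
```

```bash
cat >> h.py <<'E'
def bluespan(f):
    "outer/inner columns of the blue handles in the 2x crop at rows 340,380,420"
    im=cv2.imread('pics/'+f).astype(int);o=[]
    for y in(340,380,420):
        row=im[y];m=np.where((row[:,0]>row[:,2]+50)&(row[:,0]>100))[0];m=m[(m>150)&(m<500)]
        L=m[m<320];Rr=m[m>=320];o.append((y,*(int(v) for a in(L,Rr) for v in((a.min(),a.max()) if len(a) else (-1,-1)))))
    return o
E
python3 - <<'E'
from h import *
shot('wrist','w7.png',(160,80,320,260),2)
print(bluespan('w4.png'));print(bluespan('w7.png'))
E
```

```text
[(340, 225, 253, 393, 418), (380, 223, 250, 397, 420), (420, 233, 247, 399, 404)]
[(340, 225, 252, 392, 417), (380, 223, 249, 395, 419), (420, 240, 247, -1, -1)]
```

```bash
python3 - <<'E'
from h import *
s=r.read_state();Q=R.from_quat(s['eef_rot']);t=s['ee_pos']
out=[]
for n,w,h,W,H in(('side',110,120,412,450),('scene',100,116,388,450)):
    p=r.camera_params(n);im=cv2.cvtColor(r.camera(n),cv2.COLOR_RGB2BGR);k=W/w
    c=proj(p,t+np.array([0,0,.03]));x0,y0=int(c[0]-w/2),int(c[1]-h/2)
    im=cv2.resize(im[y0:y0+h,x0:x0+w],(W,H),interpolation=2)
    for y in(-.023,.023):
        for z,col in((0,(0,0,255)),(-.019,(0,255,0)),(-.026,(0,255,255))):
            u=(proj(p,t+Q.apply([0,y,z]))-[x0,y0])*k;cv2.circle(im,tuple(int(a) for a in u),3,col,-1)
    out.append(im)
cv2.imwrite('pics/chk.png',np.hstack(out))
E
```

```text
(no output)
```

View pics/chk.png

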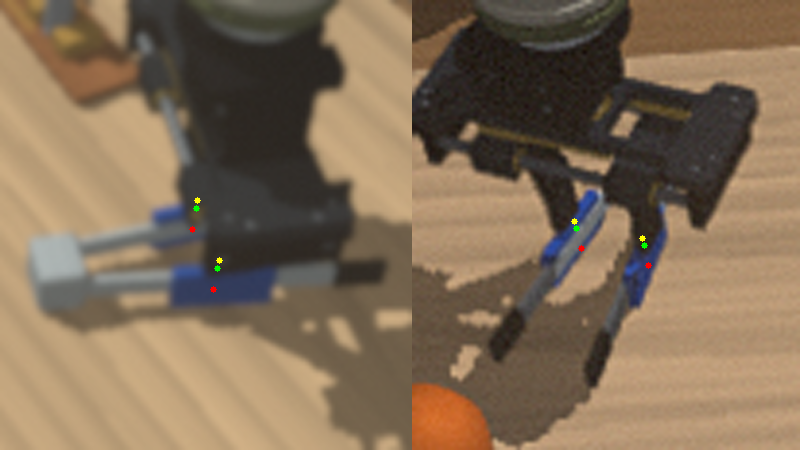

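Marked points (red = TCP, green = grasp) show the real fingertips ending near the green marks, at about (218,265) in side and (645,240) in scene. So the tips sit about 20 mm above the reported TCP and are riding above the handles. I'll open a little and descend about 2 cm more while watching the force.

Emit:
{"name": "carry_out", "arguments": {"steps": [[[0,0,0,0,0,0],[0,0,0,0,0,0],[0,0,0,0,0,0],[0,0,0,0,0,0],[0,0,0,0,0,0]]], "hand": -0.8}}

```text
time: 16.72
ee_pos: [0.5341, -0.1798, 0.0129]
eef_rot: [0.189, 0.982, 0.0, -0.0]
ft_force: [-0.4, 0.2, -0.7]
width: 0.0717
grip_force: 0.0
```

Emit:
{"name": "carry_out", "arguments": {"steps": [[[0,0,0.3,0,0,0],[0,0,0.6,0,0,0],[0,0,0.9,0,0,0],[0,0,1.2,0,0,0],[0,0,1.2,0,0,0]]]}}

```text
time: 17.13
ee_pos: [0.5335, -0.1797, 0.0]
eef_rot: [0.189, 0.982, 0.0, -0.001]
ft_force: [-0.7, 0.4, 0.1]
width: 0.0782
grip_force: 0.0
```

Emit:
{"name": "carry_out", "arguments": {"steps": [[[0,0,0.2,0,0,0],[0,0,0.4,0,0,0],[0,0,0.4,0,0,0]]]}}

```text
time: 17.38
ee_pos: [0.5339, -0.1797, -0.0035]
eef_rot: [0.189, 0.982, 0.0, -0.0]
ft_force: [-0.2, -0.9, 0.7]
width: 0.0784
grip_force: 0.0
```

Emit:
{"name": "carry_out", "arguments": {"steps": [[[0,0,0.2,0,0,0],[0,0,0.3,0,0,0],[0,0,0.3,0,0,0]]]}}

```text
time: 17.63
ee_pos: [0.5339, -0.1798, -0.0063]
eef_rot: [0.189, 0.982, 0.0, -0.0]
ft_force: [0.4, -0.5, 0.3]
width: 0.0784
grip_force: 0.0
```

Emit:
{"name": "carry_out", "arguments": {"steps": [[[0,0,0,0,0,0],[0,0,0,0,0,0],[0,0,0,0,0,0],[0,0,0,0,0,0],[0,0,0,0,0,0],[0,0,0,0,0,0]]], "hand": -0.18}}

```text
time: 18.13
ee_pos: [0.5342, -0.1798, -0.006]
eef_rot: [0.189, 0.982, 0.0, 0.0]
ft_force: [1.0, -0.2, -0.4]
width: 0.0529
grip_force: 5.8
```

```bash
python3 - <<'E'
from h import *
s=r.read_state();print(s['time'],s['ee_pos'],s['width'],s['grip_force'])
shot('wrist','w8.png',(160,80,320,260),2);print(bluespan('w8.png'))
E
```

```text
18.1333 [ 0.53423143 -0.17982372 -0.00598927] 0.05287746655789973 5.849848228390329
[(340, -1, -1, 404, 417), (380, 224, 255, 400, 427), (420, 224, 254, 403, 429)]
```

Grip force is now 5.8 N, which matches the spring. Lifting.

Emit:
{"name": "carry_out", "arguments": {"steps": [[[0,0,-0.5,0,0,0],[0,0,-1.5,0,0,0],[0,0,-3,0,0,0],[0,0,-5,0,0,0],[0,0,-7,0,0,0],[0,0,-9,0,0,0],[0,0,-11,0,0,0],[0,0,-13,0,0,0],[0,0,-14,0,0,0],[0,0,-14,0,0,0],[0,0,-14,0,0,0]]]}}

```text
time: 19.1
ee_pos: [0.5341, -0.1797, 0.134]
eef_rot: [0.189, 0.982, 0.0, 0.0]
ft_force: [-0.1, 1.0, -1.9]
width: 0.0517
grip_force: 5.9
```

```bash
python3 - <<'E'
from h import *
s=r.read_state();print(s['ee_pos'],s['ft_force'],s['torque'],s['width'],s['grip_force'])
p=shot('wrist','w9.png',(160,80,320,260),2);print(bluespan('w9.png'))
a=cv2.imread('pics/w8.png');b=cv2.imread('pics/w9.png')
T=a[15:150,235:405];rs=cv2.matchTemplate(b,T,cv2.TM_CCOEFF_NORMED);print(cv2.minMaxLoc(rs)[1],cv2.minMaxLoc(rs)[3])
# grey spine extents in both
for im in(a,b):
    g=im[30:130].astype(int);m=((g[:,:,0]-g[:,:,2])>0)&(g[:,:,1]>110);c=np.where(m.mean(0)>.5)[0];print(c.min(),c.max())
print(delta([.490,.027,.150],down(np.pi/2-.076)))
E
```

```text
[ 0.53408843 -0.17973245  0.13395241] [-0.06038115  0.99058433 -1.88519123] [-0.03802755 -0.02290374  0.0177249 ] 0.05167883888806162 5.858086684020236
[(340, -1, -1, 401, 401), (380, 228, 257, 397, 423), (420, 227, 257, 399, 426)]
0.8964585065841675 (240, 14)
243 397
248 393
(array([11.72, 17.56, -1.68]), array([ 0.   , -0.001, -0.305]))
```

```bash
cat >> h.py <<'E'
def spine_pose(f):
    "PnP of spine top face in the 2x wrist crop; returns centre & long-axis dir in tool frame at current pose"
    im=cv2.imread('pics/'+f).astype(int);m=((im[:,:,0]>im[:,:,2])&(im[:,:,1]>95)&(abs(im[:,:,0]-im[:,:,1])<40)).astype(np.uint8)
    m[170:]=0;m=cv2.morphologyEx(m,cv2.MORPH_OPEN,np.ones((31,31)))
    ys,xs=np.where(m);P=[]
    c=max(cv2.findContours(m,0,2)[0],key=cv2.contourArea);h=cv2.convexHull(c)[:,0].astype(float)
    for sx,sy in((-1,-1),(1,-1),(1,1),(-1,1)):P.append(h[np.argmax(h@[sx,sy])])
    return np.array(P)
E
python3 - <<'E'
from h import *
s=r.read_state();p=r.camera_params('wrist');Q=R.from_quat(s['eef_rot'])
K=np.array([[p['fx'],0,p['cx']],[0,p['fy'],p['cy']],[0,0,1]])
V=np.array(p['view']);F=np.diag([1,-1,-1.])
obj=np.array([[-106,17,30],[-106,-17,30],[-78,-17,30],[-78,17,30]],float)/1000
for f in('w8.png','w9.png'):
    P=spine_pose(f);print(f,P.tolist())
    for o in(obj,obj*[1,-1,1]):
        ok,rv,tv=cv2.solvePnP(o,P/2+[160,80],K,p['D'],flags=cv2.SOLVEPNP_ITERATIVE)
        Rt=cv2.Rodrigues(rv)[0]
        Rw=V[:3,:3].T@F@Rt;tw=V[:3,:3].T@(F@tv[:,0]-V[:3,3])
        print(' tong x in tool',Q.inv().apply(Rw[:,0]).round(3),'z',Q.inv().apply(Rw[:,2]).round(2),'grip',(Q.inv().apply(tw+Rw@[0,0,.015]-s['ee_pos'])*1000).round(1),'tip',(Q.inv().apply(tw+Rw@[.08,0,.016]-s['ee_pos'])*1000).round(1),'spine',(Q.inv().apply(tw+Rw@[-.092,0,.03]-s['ee_pos'])*1000).round(1))
E
```

```text
w8.png [[240.0, 11.0], [391.0, 5.0], [394.0, 133.0], [251.0, 137.0]]
 tong x in tool [-0.982  0.044  0.181] z [0.18 0.09 0.98] grip [ -1.3   1.9 -25.2] tip [-79.7   5.5  -9.7] spine [ 91.9  -0.8 -27.3]
 tong x in tool [-0.982  0.044  0.181] z [-0.18 -0.09 -0.98] grip [4.3 4.5 4.1] tip [-74.5   7.9  17.7] spine [ 91.9  -0.8 -27.3]
w9.png [[245.0, 19.0], [388.0, 13.0], [390.0, 132.0], [255.0, 136.0]]
 tong x in tool [-0.969  0.044  0.245] z [0.25 0.06 0.97] grip [-0.9  2.4 -9.3] tip [-78.1   6.   11.3] spine [ 91.9  -0.8 -17.3]
 tong x in tool [-0.969  0.044  0.245] z [-0.25 -0.06 -0.97] grip [ 6.5  4.2 19.7] tip [-71.2   7.6  38.4] spine [ 91.9  -0.8 -17.3]
```

```bash
python3 - <<'E'
from h import *
print(delta([.4857,.025,.10],down(np.pi/2-.076)*R.from_rotvec([0,.1,0])))
E
```

```text
(array([12.04, 17.21,  3.32]), array([ 0.015,  0.098, -0.304]))
```

Emit:
{"name": "carry_out", "arguments": {"steps": [[[0.6,0.9,0.2,0.001,0.005,-0.015],[1.8,2.6,0.5,0.002,0.015,-0.045],[3.0,4.3,0.8,0.004,0.025,-0.076],[4.2,6.0,1.2,0.005,0.034,-0.106],[5.4,7.7,1.5,0.007,0.044,-0.137],[6.6,9.4,1.8,0.008,0.054,-0.167],[7.8,11.2,2.2,0.01,0.064,-0.198],[9.0,12.9,2.5,0.011,0.074,-0.228],[10.2,14.6,2.8,0.013,0.083,-0.258],[11.1,15.9,3.1,0.014,0.09,-0.28],[11.7,16.8,3.3,0.015,0.095,-0.295],[12.0,17.2,3.3,0.015,0.098,-0.304],[12.0,17.2,3.3,0.015,0.098,-0.304],[12.0,17.2,3.3,0.015,0.098,-0.304],[12.0,17.2,3.3,0.015,0.098,-0.304]]]}}

```text
time: 20.4
ee_pos: [0.4869, 0.0232, 0.1011]
eef_rot: [0.039, 0.998, 0.002, -0.049]
ft_force: [0.4, -0.0, -1.8]
width: 0.0517
grip_force: 5.9
```

```bash
python3 - <<'E'
from h import *
s=r.read_state();print(s['time'],s['ee_pos'],s['eef_rot'],s['ft_force'],s['width'],s['grip_force'])
shot('wrist','w10.png',(160,80,320,260),2);print(bluespan('w10.png'),spine_pose('w10.png').tolist())
for n in('side','scene'):
    p=shot(n,n+'10.png')
    im=cv2.imread('pics/'+n+'10.png')
    # predicted pixel of nominal tip, spine top centre, sinker top
    Q=R.from_quat(s['eef_rot'])
    for nm,X in(('tip',s['ee_pos']+Q.apply([-.081,0.002,-.031])),('spine',s['ee_pos']+Q.apply([.09,-.001,-.040])),('sinkertop',[.5695,.021,.065]),('knob',[.576,.0905,.0655])):
        print(n,nm,np.round(X,3),proj(p,X).round(1))
E
```

```text
20.4 [0.48689567 0.02323214 0.10109663] [ 0.03926574  0.99802231  0.00179094 -0.04905581] [ 0.43365866 -0.0085139  -1.75901941] 0.051657997550130834 5.860128793283366
[(340, -1, -1, -1, -1), (380, 229, 259, 397, 423), (420, 228, 258, 400, 426)] [[247.0, 17.0], [388.0, 13.0], [390.0, 132.0], [255.0, 136.0]]
side tip [0.57  0.019 0.124] [358.7 205.4]
side spine [0.401 0.029 0.15 ] [291.8 219.6]
side sinkertop [0.57  0.021 0.065] [356.  224.1]
side knob [0.576 0.09  0.066] [342.  206.4]
scene tip [0.57  0.019 0.124] [336. 258.]
scene spine [0.401 0.029 0.15 ] [335.  198.5]
scene sinkertop [0.57  0.021 0.065] [337.4 275. ]
scene knob [0.576 0.09  0.066] [368.1 275.1]
```

```bash
python3 - <<'E'
import cv2,numpy as np
def asc(f,x0,x1,y0,y1):
    im=cv2.imread(f)[y0:y1,x0:x1].astype(int)
    print(f,x0,y0)
    for i,row in enumerate(im):
        s=''
        for b,g,r in row:
            v=(b+g+r)/3
            s+='B' if b>r+40 else '#' if v<45 else 's' if abs(r-b)<28 and v>70 else '+' if v<90 else '.'
        print(y0+i,s)
asc('pics/scene10.png',300,380,232,296)
asc('pics/side10.png',320,400,180,256)
E
```

```text
pics/scene10.png 300 232
232 ....................+##++++s...............s+++###..............................
233 ....................+#+++++s...............s++++++..............................
234 ....................+++++++s...............s+++s................................
235 .......................sBB+................s+B+s................................
236 .......................s+++s...............s+++.................................
237 .......................s+++.................s++.................................
238 .......................s++s.................ss+.................................
239 ........................+ss.................ss+.................................
240 ........................+ss.................ss+.................................
241 ........................+ss.................ss+s................................
242 ........................+ss.................ssss................................
243 ........................sss.................sss.................................
244 ........................sss.................ss.....
[... 10148 characters left out ...]
....................
248 ......................................+++++......++++...........................
249 ................................................................................
250 ................................................................................
251 ................................................................................
252 ................................................................................
253 ......................................................+++.......................
254 ...................................................++++++.......................
255 .............................................++++++++++.........................
```

Scene pixels: pads at columns 324.5 and 346 (mid 335.3), sinker at 338. That puts the tips about 4 mm too far toward -y, with the height as expected. I'll shift +y and descend.

Emit:
{"name": "carry_out", "arguments": {"steps": [[[-0.1,0.35,1,0,0,0],[-0.2,0.35,2,0,0,0],[-0.3,0.35,3,0,0,0],[-0.4,0.35,4,0,0,0],[-0.45,0.35,4.5,0,0,0],[-0.45,0.35,4.5,0,0,0]]]}}

```text
time: 21.05
ee_pos: [0.4858, 0.0277, 0.054]
eef_rot: [0.038, 0.998, 0.002, -0.051]
ft_force: [-0.6, 0.3, -1.7]
width: 0.0511
grip_force: 5.9
```

```bash
python3 - <<'E'
from h import *
s=r.read_state();print(s['ee_pos'],s['ft_force'],s['width'],s['grip_force'])
shot('scene','sc11.png')
im=cv2.imread('pics/sc11.png')[258:300,310:365].astype(int)
for i,row in enumerate(im):
    print(258+i,''.join('#' if sum(q)/3<45 else 's' if abs(q[2]-q[0])<28 and sum(q)/3>70 else '+' if sum(q)/3<90 else '.' for q in row))
E
```

```text
[0.48579441 0.02772693 0.05398892] [-0.59911105  0.27655225 -1.72266331] 0.05111434984895968 5.856727825594135
258 ......++++++.....ss.................ss.................
259 ......++++++......s.................ss.................
260 .......+++++.....ss.................ss.................
261 .......+++++.....ss..................s.................
262 .......+++++.....ss..................+s................
263 .......+++++.....#+..................##................
264 .......+++++.....#+..................+#................
265 .......+++++....+#+..................##................
266 +......+++++..+++#+..................+#................
267 +......++++++++++#+..................##+...............
268 +......++++++++++#+..................+#+...............
269 +......++++++++++#+..................+#+...............
270 +.....+++++++.+++++..................+#s...............
271 +.....++++++.+.+#++..................+++...............
272 ......+++++++++++#+......ss+ss.......+#+...............
273 ......+++++++++++#+.....ss++++s......+#+...............
274 ......++++++++++##+.....s
[... 830 characters left out ...]
+++++++++sssssss++..............++++++++
289 +++++++++++++++++++++++++sssssss+...........+++++++++++
290 ++++++++++++++++++++++++++ssss+++.....+++++++++++++++++
291 .++++++++++++++++++++++++++++++++++++++++++++++++++++++
292 +++++++++++++++++++++++++++.+++++++++++++++++++++++++++
293 +++++++++++++++++++++++++...+++++++++++.+++++++++++++++
294 .+++++++++++++++++++++++...+++++++++...++++++++++++++++
295 +++++++++++++++++++++......++++++......++++++++++++++..
296 ++++++++++++++++++++........++......+++++++++++++++....
297 +++++++++++++++++++++.++++++.++.+++++++++++++++++++++++
298 +++++++++++++++++++++++++++++++++++++++++++++++++++++++
299 +++++++++++++++++++++++++++++++++++++++++++++++++++++++
```

The pads (columns 327 and 348) now straddle the sinker (338) symmetrically. I'll descend the rest, then close.

Emit:
{"name": "carry_out", "arguments": {"steps": [[[-0.08,0,0.8,0,0,0],[-0.16,0,1.6,0,0,0],[-0.24,0,2.4,0,0,0],[-0.31,0,3.0,0,0,0],[-0.31,0,3.1,0,0,0],[-0.31,0,3.1,0,0,0]]]}}

```text
time: 21.6
ee_pos: [0.4865, 0.0279, 0.024]
eef_rot: [0.038, 0.998, 0.002, -0.05]
ft_force: [-0.6, 1.0, -1.8]
width: 0.0513
grip_force: 5.9
```

Emit:
{"name": "carry_out", "arguments": {"steps": [[[0,0,0,0,0,0],[0,0,0,0,0,0],[0,0,0,0,0,0]]], "hand": 0.05}}

```text
time: 21.85
ee_pos: [0.4872, 0.028, 0.0249]
eef_rot: [0.038, 0.998, 0.002, -0.049]
ft_force: [0.6, 0.0, -0.9]
width: 0.0431
grip_force: 8.2
```

Emit:
{"name": "carry_out", "arguments": {"steps": [[[0,0,0,0,0,0],[0,0,0,0,0,0],[0,0,0,0,0,0]]], "hand": 0.3, "squeeze": 25}}

```text
time: 22.1
ee_pos: [0.4871, 0.0278, 0.0247]
eef_rot: [0.038, 0.998, 0.002, -0.049]
ft_force: [0.8, -1.5, 0.3]
width: 0.0391
grip_force: 24.9
```

Emit:
{"name": "carry_out", "arguments": {"steps": [[[0,0,0,0,0,0],[0,0,0,0,0,0],[0,0,0,0,0,0]]]}}

```text
time: 22.35
ee_pos: [0.487, 0.0279, 0.0246]
eef_rot: [0.038, 0.998, 0.002, -0.049]
ft_force: [0.3, -1.3, -0.8]
width: 0.039
grip_force: 24.9
```

Emit:
{"name": "carry_out", "arguments": {"steps": [[[0,0,0,0,0,0],[0,0,0,0,0,0],[0,0,0,0,0,0],[0,0,0,0,0,0]]], "hand": 0.4, "squeeze": 50}}

```text
time: 22.68
ee_pos: [0.487, 0.0279, 0.0246]
eef_rot: [0.038, 0.998, 0.002, -0.049]
ft_force: [0.0, -1.3, 1.5]
width: 0.0388
grip_force: 49.9
```

Emit:
{"name": "carry_out", "arguments": {"steps": [[[0.02,0,-0.2,0,0,0],[0.05,0,-0.5,0,0,0],[0.1,0,-1.0,0,0,0],[0.15,0,-1.5,0,0,0],[0.2,0,-2.0,0,0,0],[0.2,0,-2.0,0,0,0]]]}}

```text
time: 23.18
ee_pos: [0.4877, 0.0283, 0.0459]
eef_rot: [0.038, 0.998, 0.002, -0.048]
ft_force: [-0.6, 0.7, -2.4]
width: 0.0387
grip_force: 49.9
```

```bash
cat > asc.py <<'E'
from h import *
import sys
def asc(f,x0,x1,y0,y1):
    im=cv2.imread(f)[y0:y1,x0:x1].astype(int);print(x0)
    for i,row in enumerate(im):
        print(y0+i,''.join('#' if sum(q)/3<45 else 's' if abs(q[2]-q[0])<28 and sum(q)/3>70 else '+' if sum(q)/3<90 else '.' for q in row))
E
python3 - <<'E'
from asc import *
s=r.read_state();print(s['ee_pos'],s['ft_force'],s['width'],s['grip_force'])
shot('side','s12.png');asc('pics/s12.png',330,395,200,260)
shot('scene','sc12.png');asc('pics/sc12.png',320,360,255,300)
E
```

```text
[0.48766169 0.02827259 0.04592641] [-0.59916487  0.65493008 -2.44122144] 0.03872671853694966 49.874703884124756
330
200 +++###################++.........................................
201 ++++##################++.........................................
202 ++++##################++.........................................
203 +++++#################+s.........................................
204 ++++++################++.........................................
205 ++++++###############++++........................................
206 +++++##############+++++++.......................................
207 +++++######++#+++++++++++++......................................
208 ++++++++++++++++++++++++++++.....................................
209 +++++++++++++++++++++++++++++++s+................................
210 +++++++++++++++++++++++++++++++++++..............................
211 +++++++++++++++++++++++++++++++++++..............................
212 ++++++++++++++++++++++++++++++++++++.............................
213 +++++++++++++++++++++++++++++++++++++............................
214 
[... 4544 characters left out ...]
+sssss+..................
285 ++++++++++++++..++s++++.................
286 ++++++++++++++...+++++..................
287 ++++++++++++++...+++++................++
288 ++++++++++++++....++++...............+++
289 +++++++++++++++....+++.............+++++
290 +++++++++++++++....+++......++++++++++++
291 +++++++++++++++....+++++++++++++++++++++
292 ++++++++++++++++...+++++++++++++++++++++
293 +++++++++++++++....++++++++++.++++++++++
294 ++++++++++++++....+++++++++..+++++++++++
295 ++++++++++++...+.++++++......+++++++++++
296 +++++++++++++.....++.......+++++++++++++
297 +++++++++++++.++++.+++.+++++++++++++++++
298 ++++++++++++++++++++++++++++++++++++++++
299 ++++++++++++++++++++++++++++++++++++++++
```

The sinker sits upright between the pads (columns 334-341) and has risen 2 cm. I'll lift the rest.

Emit:
{"name": "carry_out", "arguments": {"steps": [[[0.1,0,-0.7,0,0,0],[0.2,0,-1.7,0,0,0],[0.3,0,-2.9,0,0,0],[0.4,0,-4.1,0,0,0],[0.5,0,-5.3,0,0,0],[0.6,0,-6.5,0,0,0],[0.75,0,-7.5,0,0,0],[0.8,0,-8.0,0,0,0],[0.82,0,-8.2,0,0,0],[0.82,0,-8.2,0,0,0],[0.82,0,-8.2,0,0,0],[0.82,0,-8.2,0,0,0],[0.82,0,-8.2,0,0,0],[0.82,0,-8.2,0,0,0]]]}}

```text
time: 24.45
ee_pos: [0.4866, 0.0279, 0.1266]
eef_rot: [0.038, 0.998, 0.002, -0.05]
ft_force: [0.0, 0.2, -2.4]
width: 0.0385
grip_force: 49.9
```

```bash
python3 - <<'E'
from asc import *
s=r.read_state();print(s['time'],s['ee_pos'],s['ft_force'],s['width'],s['grip_force'])
p=shot('scene','sc13.png')
print('top pred',proj(p,[.5695,.021,.168]),'bottom',proj(p,[.5695,.021,.12]))
asc('pics/sc13.png',318,360,225,285)
shot('side','s13.png');asc('pics/s13.png',340,385,175,225)
E
```

```text
24.45 [0.48658433 0.02790456 0.12662882] [ 0.01844228  0.23270408 -2.41353178] 0.03849928319457241 49.874387383461
top pred [336.76660213 243.61121665] bottom [337.08287074 258.82992756]
318
225 ......+###+++++.........s+++++++..........
226 .......++.s++s..........s+++..............
227 ..........s++s..........s+++..............
228 ..........s++s..........s+++..............
229 ..........s+ss..........ss++..............
230 ..........s+ss..........ss++..............
231 ..........s+ss..........ss++..............
232 ..........s+ss...........s++..............
233 ..........s+ss...........s++..............
234 ..........s++s...........s++..............
235 ...........sss...........ssss.............
236 ............ss...........ss...............
237 .............s...........s................
238 .............s...........s................
239 .............s...........s................
240 ............+#..........+#+...............
241 ............+#...sssss..+#+...............
242 ............+#+ss++#++ss+#+...............
243 ............+#+sss###+ss+#+...............
244 ............
[... 3714 characters left out ...]

211 ++++++.......................................
212 ++++++.......................................
213 ++++++.......................................
214 ++++++.......................................
215 ++++++.......................................
216 ++#+++.......................................
217 ++++++.......................................
218 ++++++.......................................
219 ++++++.......................................
220 ++++++.......................................
221 ..++++++.....................................
222 ....+++++....................................
223 .......+++++.................................
224 .........++++................................
```

The sinker is upright in the pads, and its top at (337.5,243) matches the prediction for a lift of about 10 cm. It's holding steady, so I'll hand in.

```bash
python3 -c "
from bench import r
print(r.close_job())"
```

```text
the job is handed in; nothing more can be done
None
```

I pressed the sinker against the brass jaw with about 6–8 N at the knob for over a second, then lifted it upright in the tongs. It was steady about 10 cm above the gauge when I handed the job in at about 24.5 s; the result wasn't reported back.

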